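# Start the dust extraction of the sanding box

## Robot

A 6-joint arm with a two-finger parallel gripper is mounted at the origin on the work surface. World frame = base frame: x ahead of the robot, y to its left, z up, the work surface at z = 0. Lengths are in mm, angles in rad, forces in N, time in s.
With the tool pointing down it reaches from about 275 to 825 mm from the base axis. Payload 5.2 kg.
Tool frame: the origin (TCP) lies midway between the tips of the shut fingers; the grasp point (between the pads) lies manip.tcp_to_grasp behind it (manip.tcp_to_grasp is the distance from the TCP to the grasp point, in mm); z points along the fingers, y is the line along which they close (so a half turn about z gives the same grasp; the last joint's range is limited). The gripper opens to 93 mm and grips with 3 to 60 N. Pads are 15 mm wide; open, the fingers measure 128 mm over their backs; the gripper's body (75 mm by 188 mm) begins 65 mm behind the grasp point.
Start: joints at [1.073, 0.259, 1.535, -0, 1.348, -0.203], TCP at [159.779, 526.285, 218.653] pointing down, gripper open.
Joint ranges: [-3.14, 3.14], [-0.91, 2.08], [0.19, 2.58], [-1.22, 4.36], [0.22, 2.71], [-3.12, 3.12]. Speed limits (rad/s): [2.57, 2.57, 3.14, 3.14, 3.14, 3.14].

## Interface

Orientations are given as a rotation vector (axis times angle).
In Python, from plant import manip, eyes gives the robot as it stands.
- The arm moves only by the shell command python3 -m crank 'ROWS' [OPENING]. ROWS is JSON, a list of rows, each a list of 2 entries, a list of its own where there are three numbers: the shift along the world's x, y, z scaled (see below), then the turn about the world's z scaled (see below). In form: [[[tx, ty, tz], spin], ...]. A call has 1 to 20 rows; each row is the pose to reach, as a shift and turn from the pose commanded when the call began; what a row does not reach only later rows make up. The controller multiplies each number of a shift by 0.2 m and each number of a turn by 30 degrees. A row lasts 1/8 s, in which the tool goes at most 62.5 mm and 10.7 degrees, less where a joint would pass 70% of its speed; a pose out of reach is approached as far as the arm can. A call with a number of a shift or a turn outside -1 to 1 is refused whole. A call with a gripper value outside its range is refused whole. OPENING is the gripper's target within -1 to 1 (shut at 1, half-way at 0, fully open at -1), set as the call begins (- or left out, the last holds). The fingers move at their own pace and stop on an object; the grip force is fixed at half the most. Time passes only in rows, so rows that repeat a pose let the fingers close. It gives the time, the measured TCP pose, the force, the opening and the grip force at its end, in the units of the state.
- manip.get_obs(): the state, without advancing time (a new reading comes with each control period).
- eyes.grab_frame(name): name is "scene" or "top" or "wrist"; returns the picture (400x640x3 uint8, blue, green, red); there is no depth.
- eyes.camera_params(name): a dict with "fx", "fy", "cx", "cy" (pixels), "R" (3x3) and "t" (3): a world point X has camera coordinates R X + t; the wrist camera has in their place "T_tool_cam" (4x4, takes a point from camera to tool coordinates, whose origin is the TCP and whose axes are the flange's). Camera axes: x right, y down, z forward; pixel columns grow to the right and rows downward; lengths in mm; the calibration is good to about 2 mm. The wrist camera is an equidistant fisheye: a pixel r from the principal point sees the ray r / f radians off the axis. A picture is of the moment at which its call begins: read the wrist's pose just before it. camera_params takes no time and is no camera call.
- manip.hand_in(): hands the job in; it is judged then, once.
The state is a dict: "time": time; "joints": joint angles; "joint_vel": joint speeds; "joint_torque": joint torques, N m; "position": TCP position; "ee_rot": TCP orientation; "force": force on the tool from outside, world axes, zero at the start; "wrist_torque": the same for the moment, N m; "grip_width": finger opening in mm; "gripper_force": force on a finger pad.
Only numpy, scipy, OpenCV 4.12 (cv2) and the standard library are available. Lean on these libraries where they do the work, as an engineer would, in place of code of your own. Each camera call takes 0.05 s, during which the arm holds its last target. There are 200 camera calls.

## Task

Get the sanding box's dust extraction running, with closed fingers and in this order: push the blue dust drawer fully home, press the blue-striped end of the white rocker right down to switch on the power, then press the green button fully in and let it spring back. Do not press the red or the yellow button, and leave the rosettes and everything else lying about where they are: nothing is to be picked up.

Things in the scene. Friction and masses are not known exactly. Their poses are not given: they have to be found in the camera images.
- sander: Grey downdraft sanding box, 220 (x) x 260 (y) x 90 mm high with a perforated aluminium top, fixed to the bench. Origin: centre of its underside, on the bench. Its own -x side is the front, with the dust drawer; z up; turned up to 0.15 rad about z.
- drawer (a joint): Dust drawer of the sanding box: how far it stands out, in m (0 = fully home, 0.06 = its stop). Slides along the box's own x, home towards +x; starts 25 to 50 mm out, about 3 N of friction, stays where it is left, hard stop when home.
- drawer_face (a point): Centre of the blue drawer's front face (180 wide x 56 mm high, flat; its centre 41 mm, its edges 13 and 69 mm above the bench); moves with the drawer. The dark strip on it is only flush paint, nothing protrudes.
- panel: Yellow push-button station with a grey top, 150 (x) x 290 (y) x 60 mm high, fixed to the bench. Origin: centre of its underside. On its own y axis: rocker at +95 mm, three buttons at +20, -45 and -110 mm (65 mm apart, x = 0), the order of their colours differs every time. Turned up to 0.25 rad about z. Station and sanding box may change sides.
- rocker (a joint): White rocker switch of the station, 76 mm long along the station's x, 40 mm wide, pivoting about the station's y at its middle, 66 mm above the bench; rad. About 0 = off (blue-striped end, the one away from the robot, stands up 0.2 rad), 0.4 = on, hard stop (striped end fully down). Stiff by friction of 0.03 N m (about 1 N at the stripe), stays where it is left.
- rocker_stripe (a point): Middle of the blue stripe on the rocker's top face, 29 mm from the pivot towards the station's +x, 9 mm from that end; moves with the rocker (about 82 mm above the bench when off, 70 mm when on).
- start (a joint): Green start button, travel in m: 0 = out, 0.006 = fully in (5 N, springs back).
- start_top (a point): Centre of the top of the green start button (32 mm diameter, in a black collar 48 mm across); 78 mm above the bench when out and 72 mm, level with the collar, when fully in; pressed straight down.
- stop (a joint): Red stop button, same make, travel in m.
- stop_top (a point): Centre of the top of the red stop button, 78 mm above the bench.
- purge (a joint): Yellow filter-purge button, same make, travel in m.
- purge_top (a point): Centre of the top of the yellow button, 78 mm above the bench.
- rosette_a: White turned rosette, 68 mm diameter, 34 mm high, loose on the top of the sanding box; origin under its centre.
- rosette_b: Another white rosette like it, also on the sanding box.
- sanding_block: Cork and red sanding block, 100 (x) x 55 (y) x 32 mm, loose on the bench near the robot; origin under its centre.
- can: Grey-blue can, 70 mm diameter, 100 mm high, loose at the back; origin under its centre.
- bottle: Clear bottle, 64 mm diameter, 200 mm high, loose at the back; origin under its centre.
- jar: Glass jar, 76 mm diameter, 90 mm high, loose at the back; origin under its centre.
- brush: Paint brush, lying loose at the left side, about 200 mm long, its handle towards the robot.
- moulding: White moulding offcut, 240 x 45 x 16 mm, lying loose at the right side; origin under its centre.
There are look-alikes about, which are no part of the job. What is shaped like the rosette_b but purple is not meant.

How it is judged (in metres and radians):
On the way, in this order (a step that is already met when the one before it is completed fails the run):
1. the dust drawer is pushed fully home (within 3 mm) (value of joint drawer below 0.003 m), for 0.1 s.
2. the rocker is switched on (past 0.34 rad) (value of joint rocker above 0.34 rad and value of joint drawer below 0.004 m), for 0.1 s.
3. the green button is pressed in (at least 4.5 mm) (all of step 2 and value of joint start above 0.0045 m), for 0.04 s.
At the end, for the whole second after the job is handed in: Drawer within 4 mm of home, rocker past 0.34 rad (on), all three buttons sprung back out to within 1 mm, and the loose things at rest within 20 mm of where they stood (all of step 2 and value of joint each of start, stop, purge below 0.001 m and linear speed of each of rosette_a, rosette_b, sanding_block, can, bottle, jar, brush, moulding below 0.02 m/s and distance of each of rosette_a, rosette_b, sanding_block, can, bottle, jar, brush, moulding from where it was at the start of the episode below 0.02 m); the robot touches nothing.
It fails at once if the rocker is switched before the drawer is home (value of joint rocker above 0.2 rad and value of joint drawer above 0.006 m).
It fails at once if the green button is pressed before the drawer is home and the rocker is on (value of joint start above 0.003 m and (value of joint rocker below 0.3 rad or value of joint drawer above 0.006 m)).
It fails at once if the red or the yellow button is pressed (value of joint any of stop, purge above 0.003 m).
It fails at once if a loose thing (rosette, block, can, bottle, jar, brush or moulding) is lifted, or moved more than 20 mm (distance of any of rosette_a, rosette_b, sanding_block, can, bottle, jar, brush, moulding from where it was at the start of the episode above 0.02 m).
It also fails if it takes over 54 s, if anything falls off the work surface, if the arm or the gripper's body presses on something with over 40 N, if the wrist force passes 120 N, or if a joint passes its speed limit or range.

## Working session

There is one attempt and no reset: what is moved stays moved. The work goes in short steps, Python scripts to look and compute and a shell command to move; the robot and the scene stay as the last step left them, time stands still between calls to the robot, and variables do not carry over. Pictures are saved under pics/ and viewed, at most 10 in all, crops included, and the job is handed in when it is done.

```bash
mkdir -p pics; ls
cat > h.py <<'E'
from plant import manip, eyes
import numpy as np, cv2
def ray(name,u,v):
    p=eyes.camera_params(name); R=np.array(p["R"]);t=np.array(p["t"]).ravel()
    d=R.T@np.array([(u-p["cx"])/p["fx"],(v-p["cy"])/p["fy"],1]); return -R.T@t,d
def at(name,u,v,z):
    c,d=ray(name,u,v); return c+d*(z-c[2])/d[2]
def proj(name,X):
    p=eyes.camera_params(name); c=np.array(p["R"])@np.array(X,float)+np.array(p["t"]).ravel()
    return p["fx"]*c[0]/c[2]+p["cx"],p["fy"]*c[1]/c[2]+p["cy"]
E
python3 - <<'E'
from h import *
for n in("top","scene"): cv2.imwrite(f"pics/{n}0.png",eyes.grab_frame(n)); print(n,ray(n,320,200))
o=manip.get_obs();print(o["position"],o["ee_rot"],o["time"],o["grip_width"],manip.tcp_to_grasp)
E
```

```text
pics
top (array([ 331.58983251,   15.1394173 , 1482.00622518]), array([ 0.19960817, -0.02053553, -0.97968821]))
scene (array([ 958.57115278,  575.01913066, 1056.38819369]), array([-0.30373838, -0.51860059, -0.79958565]))
[159.55052061 525.83734169 217.90790745] [-4.61358835e-01 -3.10697789e+00  2.42708484e-03] 0.1 93.0338939128185 18.8
```

View pics/top0.png

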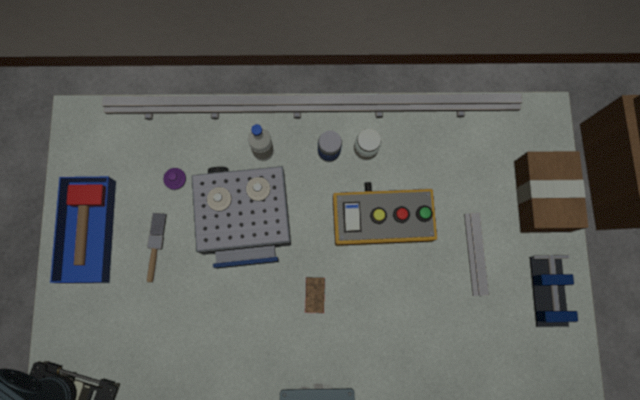

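View pics/scene0.png

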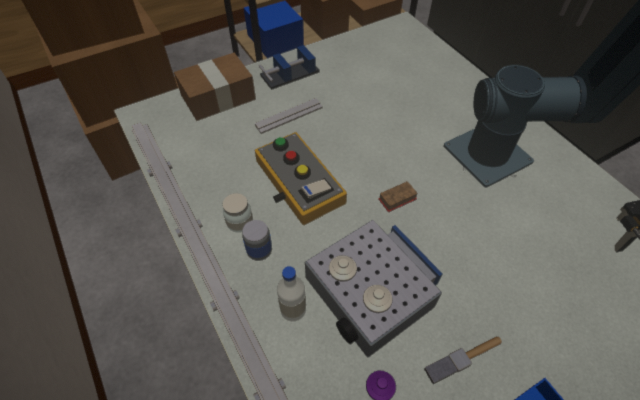

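Top view: the sander is at (241,208) with the blue drawer face at (246,263). The rocker is at (352,217) with its stripe at the far end, about (351,207). The buttons are yellow (379,215), red (402,214) and green (425,214).

Look-alikes for the drawer are the blue tray (85,230) and the blue clamps (555,295). The rocker could be confused with the box tape (548,188), and the rosettes with the purple one (174,178). I choose the drawer, rocker and green button above. Next I measure them and check one close crop.

Run:
```python
from h import *
im=cv2.imread("pics/top0.png"); hsv=cv2.cvtColor(im,cv2.COLOR_BGR2HSV)
def cent(lo,hi,box,img=hsv):
    u0,v0,u1,v1=box; m=cv2.inRange(img,np.array(lo),np.array(hi))[v0:v1,u0:u1]
    n,l,s,c=cv2.connectedComponentsWithStats(m); k=1+np.argmax(s[1:,4]); pts=np.argwhere(l==k)[:,::-1]+[u0,v0]
    return c[k]+[u0,v0],s[k,4],pts
for n,lo,hi,box in(("green",(45,90,40),(85,255,255),(412,200,440,230)),("red",(0,120,50),(8,255,255),(392,203,412,226)),("yel",(20,120,50),(35,255,255),(370,206,388,224))):
    c,a,_=cent(lo,hi,box); print(n,c,a,at("top",*c,78).round(1))
c,a,p=cent((100,80,40),(125,255,255),(342,198,362,215)); print("stripe",c,a,at("top",*c,82).round(1))
c,a,p=cent((100,110,40),(125,255,255),(200,250,290,275)); print("drawer",c,a)
r=cv2.minAreaRect(p.astype(np.float32)); print(r)
# top edge of drawer face: lower boundary etc.
for q in (p[p[:,0].argmin()],p[p[:,0].argmax()]): print(q,at("top",*q,69).round(1))
# box panel outline corners
c,a,p=cent((15,120,60),(30,255,255),(325,180,445,255)); r=cv2.minAreaRect(p.astype(np.float32)); print("panel",r,[at("top",*b,60).round(0) for b in cv2.boxPoints(r)])
# sanding block, rosettes, brush
print("block", at("top",304,278,32),at("top",326,313,32)); print("ros",at("top",219,198,110),at("top",259,188,110)); print("box front", at("top",196,252,90),at("top",290,243,90),at("top",285,167,90),at("top",194,175,90))
a=cv2.resize(im[150:320,180:450],None,fx=2.9,fy=2.9,interpolation=cv2.INTER_CUBIC); cv2.imwrite("pics/crop1.png",cv2.convertScaleAbs(a,alpha=1.5))
```

```text
green [424.87179487 212.4957265 ] 117 [ 578.3 -308.3   78. ]
red [401.76724138 213.43965517] 116 [ 576.4 -243.2   78. ]
yel [378.66666667 214.33333333] 114 [ 574.7 -178.1   78. ]
stripe [351.5 206. ] 36 [ 598.6 -102.2   82. ]
drawer [245.56306306 262.00900901] 222
((245.39312744140625, 262.0115661621094), (3.6006417274475098, 63.279937744140625), 83.82982635498047)
[214 264] [443.  280.5  69. ]
[277 260] [451.6 107.1  69. ]
panel ((384.3974914550781, 216.38636779785156), (52.25395202636719, 101.74532318115234), 87.75425720214844) [array([643., -51.,  60.]), array([ 652., -343.,   60.]), array([ 501., -340.,   60.]), array([494., -54.,  60.])]
block [403.11201352  33.39339347  32.        ] [305.69384616 -26.92274689  32.        ]
ros [620.08939514 263.54379361 110.        ] [646.94846535 154.13680727 110.        ]
box front [474.64533351 326.28808319  90.        ] [495.86943481  70.12783788  90.        ] [711.49878645  83.31371156  90.        ] [691.12434415 338.66906048  90.        ]
```

View pics/crop1.png

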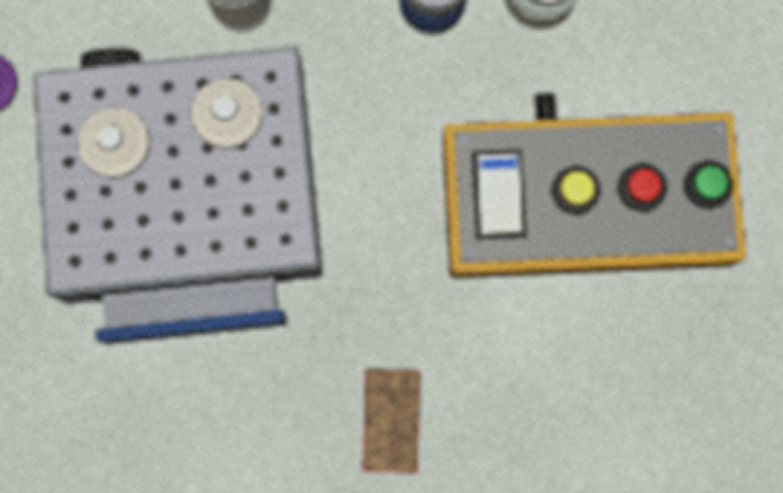

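The crop confirms it: the blue drawer stands out below the box, the rocker has its blue stripe at the far end, and the buttons run yellow, red, green. The spacing checks out at 65 mm and the panel yaw is about 0.03. Sander yaw is about 0.075, with the face centre near (447,194). I'll move in front of the drawer with closed fingers.

```bash
python3 -m crank '[[[0.3,-0.42,0],0.3],[[0.6,-0.84,0],0.7],[[0.6,-0.84,0],0.7],[[0.6,-0.84,0],0.7],[[0.6,-0.84,0],0.7],[[0.6,-0.84,0],0.7]]' 1
python3 -m crank '[[[0.2,-0.3,0],0],[[0.4,-0.6,0],0],[[0.55,-0.82,-0.3],0],[[0.55,-0.82,-0.5],0],[[0.55,-0.82,-0.5],0],[[0.55,-0.82,-0.5],0],[[0.55,-0.82,-0.5],0]]'
```

```text
time: 0.85
position: [279.4, 358.7, 218.5]
ee_rot: [0.112, -3.139, -0.001]
force: [-0.4, -0.8, 0.3]
grip_width: 37.4
gripper_force: 0.0
time: 1.72
position: [390.7, 195.8, 120.4]
ee_rot: [-0.116, 3.136, 0.001]
force: [-0.0, 0.8, -0.6]
grip_width: 0.6
gripper_force: 0.0
```

```bash
python3 -m crank '[[[0,0,-0.2],0],[[0,0,-0.37],0],[[0,0,-0.37],0],[[0,0,-0.37],0]]'
python3 -m crank '[[[0.06,0.004,0],0],[[0.12,0.008,0],0],[[0.18,0.012,0],0],[[0.24,0.016,0],0],[[0.28,0.02,0],0],[[0.31,0.022,0],0],[[0.34,0.025,0],0],[[0.34,0.025,0],0]]'
python3 - <<'E'
from h import *
im=eyes.grab_frame("top"); a=cv2.resize(im[150:320,180:450],None,fx=2.9,fy=2.9,interpolation=cv2.INTER_CUBIC); cv2.imwrite("pics/crop2.png",cv2.convertScaleAbs(a,alpha=1.5))
E
```

```text
time: 2.22
position: [391.0, 195.1, 46.3]
ee_rot: [-0.114, 3.137, 0.001]
force: [0.5, -0.0, 1.2]
grip_width: 0.6
gripper_force: 0.0
time: 3.22
position: [458.4, 199.3, 44.5]
ee_rot: [-0.113, 3.139, -0.0]
force: [-0.6, 0.4, 0.3]
grip_width: 0.6
gripper_force: 0.3
```

View pics/crop2.png

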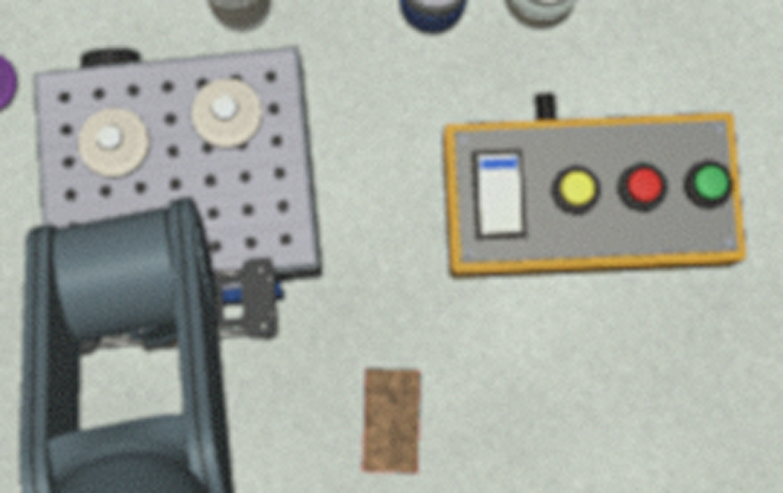

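The drawer face has moved in: its visible right part is at crop (260,293), with a small gap still left to the box. I'll keep pushing in small steps.

```bash
python3 -m crank '[[[0.02,0.0015,0],0],[[0.04,0.003,0],0],[[0.05,0.004,0],0],[[0.06,0.005,0],0],[[0.06,0.005,0],0]]'
python3 -m crank '[[[0.01,0.001,0],0],[[0.02,0.0015,0],0],[[0.02,0.0015,0],0]]'
```

```text
time: 3.9
position: [465.7, 199.9, 44.2]
ee_rot: [0.113, -3.131, 0.002]
force: [-13.1, -1.1, 9.5]
grip_width: 0.4
gripper_force: 6.6
time: 4.28
position: [465.6, 199.9, 43.7]
ee_rot: [0.114, -3.124, 0.003]
force: [-22.4, -1.5, 16.0]
grip_width: 0.4
gripper_force: 11.4
```

The hard stop is reached: force rises with no further motion. I'll retract and check.

```bash
python3 -m crank '[[[-0.15,0,0],0],[[-0.3,0,0],0],[[-0.3,0,0.25],0],[[-0.3,0,0.5],0],[[-0.3,-0.3,0.5],0],[[-0.3,-0.6,0.5],0],[[-0.1,-0.8,0.5],0],[[0.1,-1,0.5],-0.09],[[0.1,-1,0.5],-0.09],[[0.1,-1,0.5],-0.09]]'
python3 - <<'E'
from h import *
o=manip.get_obs();print(o["position"],o["force"])
im=eyes.grab_frame("top"); a=cv2.resize(im[150:320,180:450],None,fx=2.9,fy=2.9,interpolation=cv2.INTER_CUBIC); cv2.imwrite("pics/crop3.png",cv2.convertScaleAbs(a,alpha=1.5))
E
```

```text
time: 5.52
position: [493.7, 0.6, 144.5]
ee_rot: [0.038, -3.141, -0.0]
force: [0.5, 0.1, 0.2]
grip_width: 0.4
gripper_force: 0.0
[493.70852993   0.57670196 144.46667913] [0.46873824 0.14771573 0.15711949]
```

View pics/crop3.png

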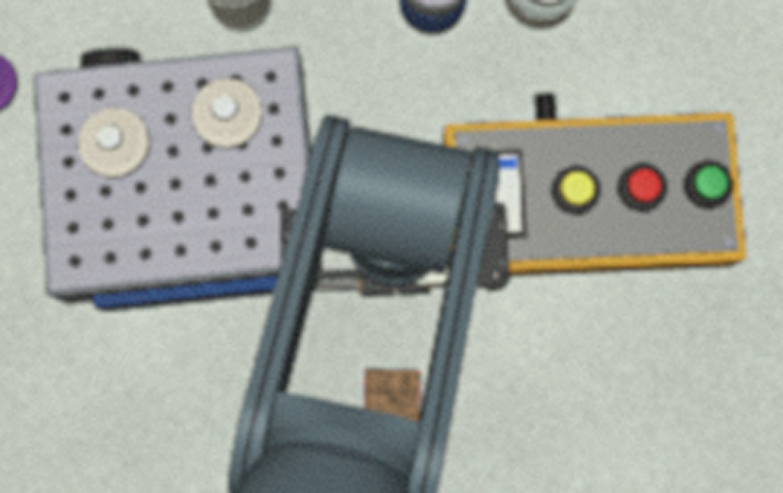

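The drawer is home: its face sits flush against the box at crop (190,290). Next is the rocker stripe.

```bash
python3 -m crank '[[[0.27,-0.25,0],0],[[0.54,-0.51,0],0],[[0.54,-0.51,0],0],[[0.54,-0.51,-0.15],0],[[0.54,-0.51,-0.26],0],[[0.54,-0.51,-0.26],0],[[0.54,-0.51,-0.26],0]]'
python3 -m crank '[[[0,0,-0.03],0],[[0,0,-0.06],0],[[0,0,-0.09],0],[[0,0,-0.1],0],[[0,0,-0.1],0]]'
```

```text
time: 6.45
position: [602.1, -100.6, 93.8]
ee_rot: [-0.041, 3.14, -0.001]
force: [0.8, -0.0, 0.5]
grip_width: 0.8
gripper_force: 0.0
time: 7.08
position: [602.0, -101.5, 72.6]
ee_rot: [-0.038, 3.141, -0.0]
force: [2.1, 0.5, 1.8]
grip_width: 0.5
gripper_force: 0.7
```

```bash
python3 -m crank '[[[0,0,-0.01],0],[[0,0,-0.02],0],[[0,0,-0.025],0],[[0,0,-0.025],0]]'
python3 -m crank '[[[0,0,-0.01],0],[[0,0,-0.02],0],[[0,0,-0.02],0],[[0,0,-0.02],0]]'
```

```text
time: 7.58
position: [602.3, -101.6, 71.5]
ee_rot: [-0.039, 3.139, -0.002]
force: [-5.1, 1.7, 24.4]
grip_width: 0.7
gripper_force: 11.2
time: 8.07
position: [602.5, -101.7, 71.1]
ee_rot: [-0.04, 3.137, -0.004]
force: [-12.8, 4.6, 45.7]
grip_width: 0.3
gripper_force: 21.0
```

The rocker is at its hard stop at the height expected (71.5 mm). I'll lift and go above the green button.

```bash
python3 -m crank '[[[0,0,0.2],0],[[0,0,0.4],0],[[-0.05,-0.3,0.4],0],[[-0.09,-0.6,0.4],0],[[-0.12,-0.9,0.4],0],[[-0.12,-0.9,0.4],0],[[-0.12,-0.9,0.4],0]]'
python3 - <<'E'
from h import *
im=eyes.grab_frame("top"); s=eyes.grab_frame("scene"); f=lambda a:cv2.convertScaleAbs(cv2.resize(a,(400,300),interpolation=cv2.INTER_CUBIC),alpha=1.5)
cv2.imwrite("pics/c4.png",np.hstack([f(im[170:275,320:460]),f(s[120:240,240:400])]))
E
```

```text
time: 8.95
position: [576.9, -281.0, 142.9]
ee_rot: [0.037, -3.14, -0.003]
force: [0.6, 0.8, 0.0]
grip_width: 0.4
gripper_force: 0.0
```

View pics/c4.png

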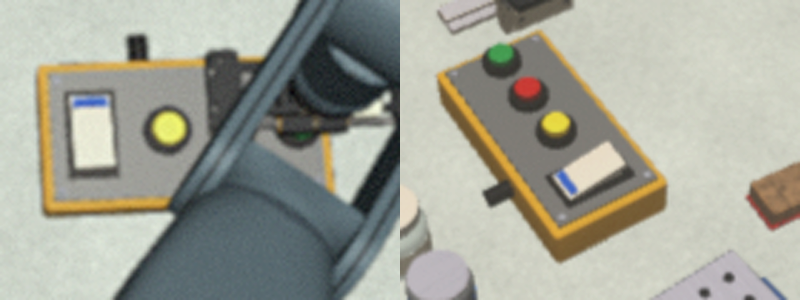

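Top view: the white rocker's stripe is at (90,101), and the arm covers red and green. The scene view does not show the arm at all, so that frame is stale or lagging. I won't trust it until I check.

Run:
```python
from h import *
s0=cv2.imread("pics/scene0.png"); t0=cv2.imread("pics/top0.png")
s=eyes.grab_frame("scene"); t=eyes.grab_frame("top")
print("scene diff",(cv2.absdiff(s,s0).max(2)>40).sum(), "panel", (cv2.absdiff(s,s0)[130:215,255:345].max(2)>40).sum(), "proj tcp",proj("scene",manip.get_obs()["position"]))
def st(im): 
    h=cv2.cvtColor(im,cv2.COLOR_BGR2HSV); m=cv2.inRange(h,(100,80,40),(125,255,255))[198:215,342:362]; return np.argwhere(m).mean(0)[::-1]+[342,198]
print(st(t0),st(t),"expected",proj("top",[601.6,-102.3,82]),proj("top",[601.6,-102.3,70]))
f=lambda a:cv2.convertScaleAbs(cv2.resize(a,(400,400),interpolation=cv2.INTER_CUBIC),alpha=1.5)
cv2.imwrite("pics/c5.png",np.hstack([f(t0[195:240,335:370]),f(t[195:240,335:370])]))
```

```text
scene diff 7990 panel 158 proj tcp (np.float64(283.970323959206), np.float64(131.69998462600762))
[351.5 206. ] [351.48275862 205.13793103] expected (np.float64(351.4992114794615), np.float64(204.9521290675761)) (np.float64(351.16621262281984), np.float64(205.76015596761874))
```

View pics/c5.png

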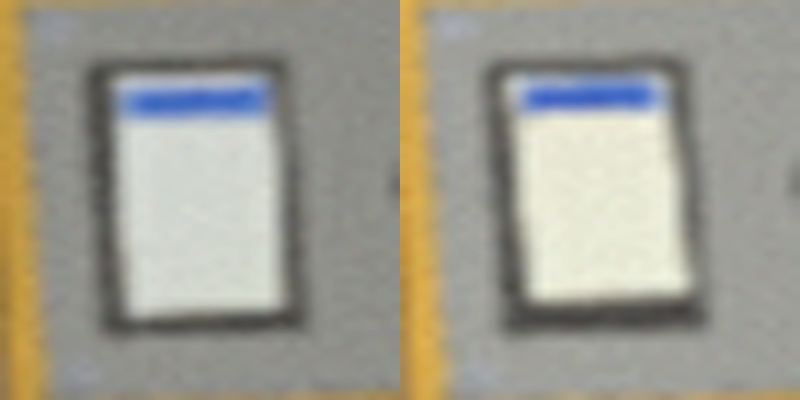

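Comparing before and after from the top camera, the rocker is tipped: the near end is raised, the stripe end is down and the shading has changed. Now the green button.

```bash
python3 -m crank '[[[0.005,-0.137,0],0],[[0.005,-0.137,0],0],[[0.005,-0.137,-0.12],0],[[0.005,-0.137,-0.24],0],[[0.005,-0.137,-0.24],0],[[0.005,-0.137,-0.24],0]]'
python3 -m crank '[[[0,0,-0.03],0],[[0,0,-0.06],0],[[0,0,-0.08],0],[[0,0,-0.09],0],[[0,0,-0.09],0]]'
```

```text
time: 9.9
position: [579.3, -308.2, 96.6]
ee_rot: [-0.04, 3.141, -0.001]
force: [-0.0, -0.8, -0.4]
grip_width: 0.5
gripper_force: 0.0
time: 10.52
position: [578.9, -308.8, 77.9]
ee_rot: [-0.039, 3.141, -0.0]
force: [-0.6, 1.2, 4.6]
grip_width: 0.4
gripper_force: 1.9
```

```bash
python3 -m crank '[[[0,0,-0.015],0],[[0,0,-0.03],0],[[0,0,-0.04],0],[[0,0,-0.04],0],[[0,0,-0.04],0]]'
```

```text
time: 11.15
position: [579.1, -309.0, 75.8]
ee_rot: [-0.039, 3.139, -0.004]
force: [-9.8, 9.0, 35.0]
grip_width: 0.4
gripper_force: 17.5
```

A firm stop at 75.8 mm where 72 was expected. I'll look at the contact before going on.

Run:
```python
from h import *
w=eyes.grab_frame("wrist"); s=eyes.grab_frame("scene")
f=lambda a:cv2.convertScaleAbs(cv2.resize(a,(400,300),interpolation=cv2.INTER_CUBIC),alpha=1.5)
cv2.imwrite("pics/c6.png",np.hstack([f(w),f(s[90:210,220:380])]))
o=manip.get_obs();print(o["position"],o["force"],o["time"])
```

```text
[ 579.0906879  -308.96875376   75.76824899] [-10.99476216   8.86352456  34.55418502] 11.25
```

View pics/c6.png

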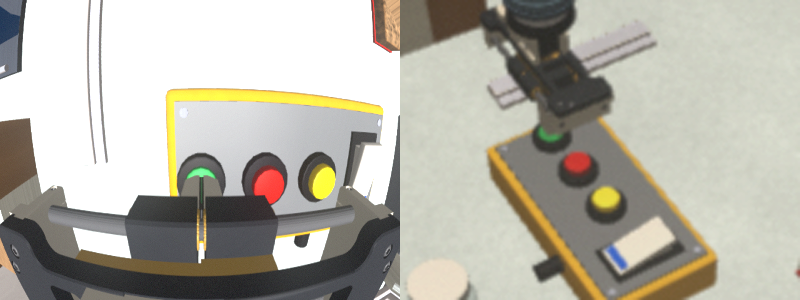

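The fingers are on the green button (wrist view (200,185); scene crop (550,130)), well clear of red. I'll unload slowly to read the button's stroke from the force curve.

```bash
P="grep -E position|force:"
python3 -m crank '[[[0,0,0.02],0],[[0,0,0.02],0],[[0,0,0.02],0]]' | $P
python3 -m crank '[[[0,0,0.01],0],[[0,0,0.01],0],[[0,0,0.01],0]]' | $P
python3 -m crank '[[[0,0,0.01],0],[[0,0,0.01],0],[[0,0,0.01],0]]' | $P
python3 -m crank '[[[0,0,0.01],0],[[0,0,0.01],0],[[0,0,0.01],0]]' | $P
python3 -m crank '[[[0,0,0.01],0],[[0,0,0.01],0],[[0,0,0.01],0]]' | $P
python3 -m crank '[[[0,0,0.01],0],[[0,0,0.01],0],[[0,0,0.01],0]]' | $P
python3 -m crank '[[[0,0,0.02],0],[[0,0,0.02],0],[[0,0,0.02],0]]' | $P
```

```text
position: [579.0, -308.9, 76.1]
force: [-4.4, 2.4, 15.0]
gripper_force: 7.8
position: [578.9, -308.9, 76.3]
force: [-1.4, 1.4, 7.0]
gripper_force: 3.7
position: [578.9, -308.9, 77.6]
force: [0.7, 1.0, 3.8]
gripper_force: 2.0
position: [578.9, -308.9, 79.6]
force: [1.6, 0.7, 2.5]
gripper_force: 1.4
position: [578.8, -308.9, 81.6]
force: [1.3, 0.5, 1.6]
gripper_force: 0.9
position: [578.4, -308.6, 83.3]
force: [0.6, -1.0, -0.3]
gripper_force: 0.0
position: [578.8, -308.8, 87.7]
force: [0.1, -0.6, -0.5]
gripper_force: 0.0
```

The curve shows a full 6 mm stroke (76.3 to 82.5 mm) and a hard stop. The green button went fully in and sprang back, so measured z reads about 4 mm high here. That makes my rocker height check less certain, so I'll re-press the rocker slightly further inboard, then press green again.

```bash
P="grep -E position|force:"
python3 -m crank '[[[0,0,0.12],0],[[0,0,0.25],0],[[0.03,0.3,0.25],0],[[0.06,0.6,0.25],0],[[0.09,0.95,0.25],0],[[0.09,0.95,0.25],0],[[0.09,0.95,0.25],0]]' | $P
python3 -m crank '[[[0,0.085,0],0],[[0,0.085,-0.1],0],[[0,0.085,-0.25],0],[[0,0.085,-0.25],0],[[0,0.085,-0.25],0]]' | $P
python3 -m crank '[[[0,0,-0.02],0],[[0,0,-0.04],0],[[0,0,-0.04],0]]' | $P
python3 -m crank '[[[0,0,-0.02],0],[[0,0,-0.02],0],[[0,0,-0.02],0]]' | $P
python3 -m crank '[[[0,0,-0.02],0],[[0,0,-0.02],0],[[0,0,-0.02],0]]' | $P
```

```text
position: [597.0, -118.5, 137.8]
force: [0.7, 0.3, 1.3]
gripper_force: 0.0
position: [597.2, -102.5, 88.4]
force: [0.6, -1.2, -0.4]
gripper_force: 0.0
position: [596.6, -101.8, 79.6]
force: [0.2, 0.3, 1.2]
gripper_force: 0.0
position: [596.8, -101.8, 75.6]
force: [0.2, -0.1, 0.0]
gripper_force: 0.0
position: [597.3, -102.0, 73.0]
force: [-1.5, 0.3, 8.2]
gripper_force: 3.8
```

```bash
P="grep -E position|force:"
python3 -m crank '[[[0,0,-0.02],0],[[0,0,-0.03],0],[[0,0,-0.03],0]]' | $P
python3 -m crank '[[[0,0,0.2],0],[[0,0,0.4],0],[[-0.03,-0.3,0.4],0],[[-0.06,-0.6,0.4],0],[[-0.09,-0.95,0.4],0],[[-0.09,-0.95,0.4],0],[[-0.09,-0.95,0.4],0]]' | $P
python3 -m crank '[[[0,-0.085,0],0],[[0,-0.085,0],0],[[0,-0.085,-0.15],0],[[0,-0.085,-0.25],0],[[0,-0.085,-0.25],0]]' | $P
python3 -m crank '[[[0,0,0],0]]' | $P
```

```text
position: [597.5, -102.1, 72.2]
force: [-13.2, 3.4, 41.1]
gripper_force: 18.5
position: [578.4, -292.0, 145.1]
force: [0.5, 0.2, 0.3]
gripper_force: 0.0
position: [578.0, -307.1, 93.9]
force: [0.5, 0.1, 0.1]
gripper_force: 0.0
position: [579.4, -308.6, 96.6]
force: [0.2, -0.1, 0.0]
gripper_force: 0.0
```

```bash
P="grep -E position|force:|time"
python3 -m crank '[[[0,0,-0.04],0],[[0,0,-0.08],0],[[0,0,-0.1],0],[[0,0,-0.115],0],[[0,0,-0.115],0],[[0,0,-0.115],0]]' | $P
python3 -m crank '[[[0,0,0.1],0],[[0,0,0.3],0],[[0,0,0.5],0],[[0,0,0.5],0],[[0,0,0.5],0],[[0,0,0.5],0]]' | $P
```

```text
time: 19.25
position: [579.4, -309.1, 76.1]
force: [-4.3, 3.9, 18.6]
gripper_force: 9.2
time: 20.0
position: [577.9, -308.2, 170.7]
force: [-0.8, -0.5, -0.3]
gripper_force: 0.0
```

The second press bottomed out again at 76.1 mm with 18.6 N, and the arm is now clear. Handing in.

```bash
python3 -c "
from plant import manip
print(manip.hand_in())"
```

```text
the job is handed in; nothing more can be done
None
```

I pushed the drawer home, switched the rocker on and pressed the green button fully in, then handed the job in with the arm clear; the hand-in returned no verdict, and I took no closing picture of the loose things.

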